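# Stack the slide kit and the culture dishes for a microscopy session

## Task

Set out the kit for a microscopy session. On the middle of the green mat stack the black slide box, then the red carton on it, then the blue carton on top, each centred on the one below with the long sides running the same way as the mat's; on the middle of the orange mat set the dish of beige agar, and centre the clear dish on top of it. Leave the crucible, the marker and the beaker where they are, and let go of everything.

Things in the scene. Friction and masses are not known exactly. Their poses are not given: they have to be found in the camera images.
- green_mat_top (a point): Green mat: a flat green silicone pad in a thin aluminium edge, 120 x 150 mm, 4 mm thick, no rim, fixed to the worktop. Point: the centre of its upper face, 4 mm above the worktop; y axis along its long side, z up.
- orange_mat_top (a point): Orange mat: the same as the green one but orange, fixed. Point: the centre of its upper face, 4 mm above the worktop; y axis along its long side, z up.
- slide_box_center (a point): Black microscope-slide box, closed (its lid does not open), loose, 65 x 99 x 28 mm (x, y, z), lying flat, 0.08 to 0.15 kg. Point: its centre, half-way up; x axis along the short side, y along the long side, z up.
- red_carton_center (a point): Red closed carton, loose, rigid, 58 x 105 x 30 mm (x, y, z), lying flat, 0.1 to 0.2 kg. Point: its centre, half-way up; x axis along the short side, y along the long side, z up.
- blue_carton_center (a point): Blue closed carton, loose, rigid, 45 x 70 x 24 mm (x, y, z), lying flat, under 0.1 kg. Point: its centre, half-way up; x axis along the short side, y along the long side, z up.
- agar_dish_center (a point): Round dish with beige agar, lid fixed on, loose, 61 mm across, 16 mm high, flat top, 0.03 kg. Point: its centre, half-way up; z up.
- clear_dish_center (a point): Round clear, empty dish with a small pale label under its lid, lid fixed on, loose, 61 mm across, 16 mm high, flat top, 0.03 kg. Point: its centre, half-way up; z up.
- crucible_center (a point): White porcelain crucible, loose bystander, 44 mm across, 35 mm high. Point: its centre, half-way up.
- marker_center (a point): Black marker pen lying on the worktop, loose bystander, 17 x 138 x 18 mm, long axis y. Point: its centre, half-way up.
- beaker_center (a point): Small clear beaker, standing, loose bystander, 44 x 51 mm across, 59 mm high. Point: its centre, half-way up.

How it is judged:
By the outcome, as a careful person would: the job done as asked, in the order asked, and still so for the second after the job is handed in, with the robot touching nothing.
It also fails if it takes over 115 s, if anything falls off the work surface, if the arm or the gripper's body presses on something with over 40 N, if the wrist force passes 120 N, or if a joint passes its speed limit or range.

## Robot

A 7-joint arm with a two-finger parallel gripper is mounted at the origin on a cart in front of the work surface, level with it; the furniture and walls round the work are solid. World frame = base frame: x ahead of the robot, y to its left, z up, the work surface at z = 0. Lengths are in m, angles in rad, forces in N, time in s.
With the tool pointing down it reaches from about 0.425 to 0.875 m from the base axis. Payload 4.7 kg.
Tool frame: the origin (TCP) lies midway between the tips of the shut fingers; the grasp point (between the pads) lies 19 mm behind it; z points along the fingers, y is the direction in which the jaws open and shut (so a half turn about z gives the same grasp; the last joint's range is limited). The gripper opens to 87 mm and grips with 3 to 60 N. Pads are 19 mm wide; open, the fingers measure 117 mm over their backs; the gripper's body (75 mm by 190 mm) begins 51 mm behind the grasp point.
Start: joints at [1.331, 0.321, -0.07, 1.45, 0.023, 1.371, -0.057], TCP at [0.163, -0.629, 0.223] pointing down, gripper open.
Joint ranges: [-2.86, 2.86], [-0.3, 2.09], [-1.38, 1.24], [0.06, 2.45], [-1.56, 4.7], [0.09, 2.05], [-2.69, 2.69]. Speed limits (rad/s): [2.57, 2.57, 3.14, 3.14, 3.14, 3.14, 3.14].

## Interface

Orientations are given as a rotation vector (axis times angle).
In Python, from bench import get_state, eyes, job gives the robot as it stands. The module is installed in compiled form; this text tells all that it offers.
- The arm moves only by the shell command python3 -m jog 'ROWS' [FORCE]. ROWS is JSON, a list that holds one entry, the list of rows, each a list of 5 numbers: the opening, from 0 (shut) to 1 (fully open), then the shift along the tool's x, y, z in units of 40 mm (1.0 is 40 mm), then the turn about the tool's z in units of 5 degrees (1.0 is 5 degrees). In form: [[[jaw, dx, dy, dz, turn], ...]]. A call has 1 to 10 rows; each row shifts and turns the commanded pose from where the row before left it, along the tool's axes as they then stand; what a row does not reach is not made up. A row lasts 1/8 s, in which the tool goes at most 62.5 mm and 10.7 degrees, less where a joint would pass 70% of its speed; a pose out of reach is approached as far as the arm can. A call is refused whole if a number of a shift passes 1 or a number of a turn 1, either way. A call with a gripper value outside its range is refused whole. The fingers move at their own pace and stop on an object; FORCE is the grip in N (left out, the last holds). Time passes only in rows, so rows that do not move let the fingers close. It gives the time, the measured TCP pose, the force and the opening at its end, in the units of the state.
- get_state(): the state, without advancing time (a new reading comes with each control period).
- eyes.get_image(name): name is "side" or "top"; returns (picture, depth): 420x560x3 uint8, red, green, blue; 420x560 float32, m along the optical axis (not along the pixel's ray), 0 where there is no reading.
- eyes.camera_params(name): a dict with "camera_matrix" (3x3 intrinsics, pixels), "pose" (4x4, takes a point from camera to world coordinates). Camera axes: x right, y down, z forward; pixel columns grow to the right and rows downward; lengths in m; the calibration is good to about 2 mm. A picture is of the moment at which its call begins. camera_params takes no time and is no camera call.
- job.close_job(): hands the job in, once; it reports no verdict.
The state is a dict: "time": time; "joint_positions": joint angles; "qd": joint speeds; "joint_torque": joint torques, N m; "position": TCP position; "tool_rot": TCP orientation; "ft_force": force on the tool from outside, world axes, zero at the start; "torque": the same for the moment, N m; "grip_width": opening from 0.0 (shut) to 1.0 (fully open).
Only numpy, scipy, OpenCV 4.12 (cv2) and the standard library are available. Lean on these libraries where they do the work, as an engineer would, in place of code of your own. Each camera call takes 0.05 s, during which the arm holds its last target. There are 200 camera calls.

## Working session

There is one attempt and no reset: what is moved stays moved. The work goes in short steps, Python scripts to look and compute and a shell command to move; the robot and the scene stay as the last step left them, time stands still between calls to the robot, and variables do not carry over. Pictures are saved under pics/ and viewed, about 12 in all and at most 16, crops included, and the job is handed in when it is done.

```bash
mkdir -p pics; cat > h.py <<'E'
import numpy as np, cv2
from bench import get_state, eyes, job
from scipy.spatial.transform import Rotation as R
def grab(n):
    im,d=eyes.get_image(n); p=eyes.camera_params(n); return im,d,np.array(p["camera_matrix"]),np.array(p["pose"])
def save(im,f): cv2.imwrite("pics/"+f,cv2.cvtColor(im,cv2.COLOR_RGB2BGR))
def ray(K,T,uv,z):
    uv=np.atleast_2d(np.asarray(uv,float)); d=np.c_[uv,np.ones(len(uv))]@np.linalg.inv(K).T@T[:3,:3].T
    o=T[:3,3]; return o+d*((z-o[2])/d[:,2])[:,None]
def cloud(d,K,T):
    v,u=np.mgrid[:d.shape[0],:d.shape[1]]; P=np.stack([u,v,np.ones_like(u)],-1)@np.linalg.inv(K).T*d[...,None]
    W=P@T[:3,:3].T+T[:3,3]; W[d==0]=np.nan; return W
E
python3 - <<'E'
from h import *
for n in("top","side"):
    im,d,K,T=grab(n); save(im,n+"0.png"); print(n,K.round(1).tolist(),T.round(3).tolist()); np.savez(n+"0.npz",im=im,d=d,K=K,T=T)
s=get_state(); print(s)
print(R.from_rotvec(s["tool_rot"]).as_matrix().round(3))
E
```

```text
top [[541.3, 0.0, 282.8], [0.0, 541.3, 220.6], [0.0, 0.0, 1.0]] [[0.109, -0.929, 0.354, -0.03], [-0.994, -0.1, 0.042, -0.023], [-0.003, -0.356, -0.934, 1.48], [0.0, 0.0, 0.0, 1.0]]
side [[409.6, 0.0, 280.5], [0.0, 409.6, 211.6], [0.0, 0.0, 1.0]] [[0.971, -0.106, 0.215, 0.316], [-0.239, -0.385, 0.891, -0.866], [-0.011, -0.917, -0.399, 0.455], [0.0, 0.0, 0.0, 1.0]]
{'time': 0.1, 'joint_positions': array([ 1.33108811,  0.32174311, -0.07008193,  1.45156868,  0.02260952,
        1.37079967, -0.0569219 ]), 'qd': array([-2.25898262e-05, -1.26743950e-03, -8.26352874e-04, -1.39108429e-03,
        5.70621873e-04, -3.71287537e-04, -1.84752680e-03]), 'joint_torque': array([ 7.70544443e-05, -4.92573059e+01, -4.05553328e-01, -3.13397813e+01,
       -6.41060527e-02,  3.95345420e-02,  7.28780492e-05]), 'position': array([ 0.16303119, -0.62870252,  0.22156674]), 'tool_rot': array([-3.11464021e+00, -3.97405040e-01,  5.06207173e-04]), 'ft_force': array([-0.12405649, -0.14738231, -0.51254458]), 'torque': array([ 0.00074153,  0.03082972, -0.02536641]), 'grip_width': 0.9985063871894108}
[[ 0.968  0.251 -0.001]
 [ 0.251 -0.968  0.002]
 [-0.    -0.002 -1.   ]]
```

View pics/top0.png

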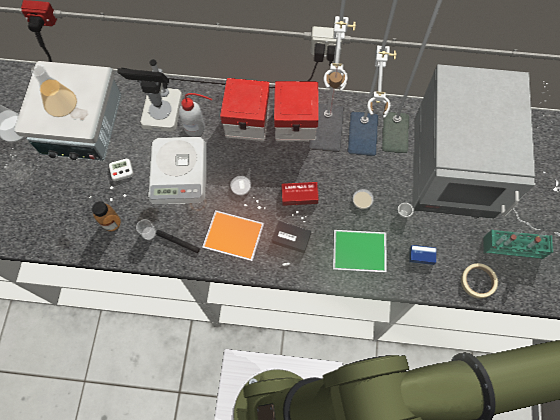

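View pics/side0.png

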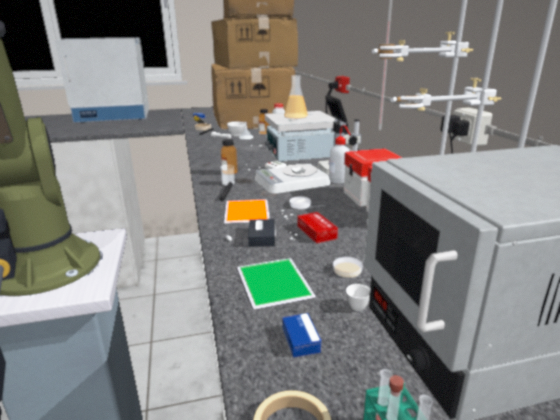

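The top view shows:
- orange mat (233,235), green mat (360,250)
- black box (292,236), red carton (300,193), blue carton (423,254)
- clear dish (240,186), agar dish (363,199)
- crucible (405,210), marker (178,240), beaker (146,230)

The side view agrees: green (275,282), orange (247,210), black (262,232), red (318,227), blue (302,335), agar (347,267), clear dish (300,202).

```bash
cat > m.py <<'E'
from h import *
def masks(im):
    h=cv2.cvtColor(im,cv2.COLOR_RGB2HSV).astype(int); H,S,V=h[...,0],h[...,1],h[...,2]
    return dict(green=(H>45)&(H<80)&(S>120)&(V>80),orange=(H>7)&(H<22)&(S>150)&(V>120),red=((H<6)|(H>172))&(S>140)&(V>60),blue=(H>105)&(H<130)&(S>120)&(V>50),all=V>=0)
def rect(P):  # xy rect: centre, short,long, yaw of long axis from +y
    (c,(a,b),_)=r=cv2.minAreaRect((P[:,:2]*1000).astype(np.float32)); q=cv2.boxPoints(r); e=[q[1]-q[0],q[2]-q[1]]
    l=max(e,key=np.linalg.norm); y=np.degrees(np.arctan2(-l[0],l[1])); y=(y+90)%180-90
    return np.round(c,1),np.round(sorted((a,b)),1),round(float(y),1)
E
python3 - <<'E'
from m import *
win=dict(top=dict(green=(325,222,395,280),orange=(195,203,270,265),black=(265,210,318,258),red=(275,172,325,212),blue=(403,238,445,270),agar=(348,183,378,216),clear=(226,170,256,202)),
 side=dict(green=(230,250,320,310),orange=(215,190,280,225),black=(240,212,282,250),red=(290,205,345,248),blue=(275,308,328,362),agar=(328,252,368,285),clear=(285,193,316,213)))
hts=dict(green=.004,orange=.004,black=.028,red=.03,blue=.024,agar=.016,clear=.016)
for n in("top","side"):
    z=np.load(n+"0.npz"); im,d,K,T=[z[k] for k in("im","d","K","T")]; W=cloud(d,K,T); M=masks(im)
    for k,(a,b,c,e) in win[n].items():
        w=W[b:e,a:c]; zz=w[...,2]
        tab=np.nanmedian(zz[(zz<.003)]) if (zz<.003).any() else np.nan
        m=M.get(k,M["all"])[b:e,a:c].copy()
        if k in("black","agar","clear"): m&=zz>.008
        m=m&(~np.isnan(zz)); top=np.nanmedian(zz[m&(zz>np.nanpercentile(zz[m],60)-.004)])
        h=hts[k]; t=m&(abs(zz-top)<.006) 
        lab=cv2.connectedComponentsWithStats(t.astype(np.uint8)); i=1+np.argmax(lab[2][1:,4]); t=lab[1]==i
        v,u=np.nonzero(t); P=ray(K,T,np.c_[u+a,v+b],top)
        print(n,k,"table %.4f top %.4f noise %.4f n%d"%(tab,top,np.nanstd(zz[t]),t.sum()),*rect(P),P[:,:2].mean(0).round(4))
E
```

```text
top green table -0.0001 top 0.0045 noise 0.0028 n1575 [ 462.4 -184.6] [107.  135.5] 2.7 [ 0.4619 -0.1857]
top orange table -0.0002 top 0.0044 noise 0.0027 n1527 [470.  180.8] [107.7 136.8] -9.5 [0.4694 0.1802]
top black table -0.0008 top 0.0281 noise 0.0028 n685 [478.1  13.4] [64.2 98.7] -11.8 [0.4781 0.0132]
top red table -0.0010 top 0.0305 noise 0.0028 n526 [614.    2.8] [ 60.6 104. ] 8.9 [0.6122 0.0024]
top blue table -0.0010 top 0.0249 noise 0.0027 n217 [ 463.6 -360.6] [40.  68.1] -0.5 [ 0.4577 -0.3597]
top agar table -0.0009 top 0.0158 noise 0.0029 n306 [ 619.1 -182.1] [59.3 60.7] -83.8 [ 0.6181 -0.1825]
top clear table -0.0013 top 0.0162 noise 0.0028 n294 [624.2 181.4] [60.2 60.8] 54.5 [0.6239 0.1811]
side green table 0.0002 top 0.0039 noise 0.0008 n1995 [ 462.9 -188.1] [105.9 134.5] 3.1 [ 0.4623 -0.1929]
side orange table 0.0005 top 0.0044 noise 0.0008 n715 [470.4 181.4] [104.6 137.9] -9.3 [0.4696 0.1777]
side black table 0.0003 top 0.0277 noise 0.0015 n526 [478.2   3.3] [ 64.5 107. ] -12.5 [0.4773 0.0013]
side red table 0.0003 top 0.0303 noise 0.0016 n438 [613.2  -5.2] [ 63.6 114.9] 9.8 [ 0.6113 -0.01  ]
side blue table -0.0002 top 0.0240 noise 0.0015 n631 [ 464.  -367.8] [45.  75.6] 2.8 [ 0.4591 -0.3707]
side agar table 0.0000 top 0.0159 noise 0.0015 n421 [ 618.9 -191. ] [59.4 68.8] -20.5 [ 0.6185 -0.1904]
side clear table 0.0005 top 0.0159 noise 0.0018 n171 [621.4 169.6] [60.1 67.9] -15.5 [0.6223 0.1721]
```

```bash
python3 - <<'E'
from m import *
z=np.load("top0.npz"); im,d,K,T=[z[k] for k in("im","d","K","T")]; W=cloud(d,K,T)
for k,(a,b,c,e),h in(("blue",(403,238,445,270),.024),("crucible",(393,198,418,222),.035),("black",(265,210,318,258),.028),("red",(275,172,325,212),.03)):
    w=W[b:e,a:c]; m=abs(w[...,2]-h)<.007
    v,u=np.nonzero(m); P=ray(K,T,np.c_[u+a,v+b],h); print(k,*rect(P),m.sum())
for y0 in np.arange(-.45,.4,.05):
    s=(W[...,2]>.055)&(W[...,2]<.5)&(W[...,1]>y0)&(W[...,1]<y0+.05)&(W[...,0]>.4)
    print("%.2f"%y0, np.nanpercentile(W[s][:,0],1).round(3) if s.sum()>5 else None, s.sum())
E
```

```text
blue [ 465.1 -359.8] [47.5 70.1] -0.5 391
crucible [ 594.6 -311.7] [42.6 59.1] 29.8 74
black [477.9  13.5] [64.6 98.6] -12.1 712
red [613.5   3. ] [ 62.5 104.9] 9.3 665
-0.45 0.58 4160
-0.40 0.58 4147
-0.35 0.582 4776
-0.30 0.892 1782
-0.25 0.885 1408
-0.20 0.705 1981
-0.15 0.727 1474
-0.10 0.716 1569
-0.05 0.721 1981
-0.00 0.789 2238
0.05 0.789 2165
0.10 0.784 1798
0.15 0.779 2109
0.20 0.782 2064
0.25 0.794 1250
0.30 0.779 1491
0.35 0.777 1321
```

```bash
cat > go.py <<'E'
# usage: go.py yaw x y z [x y z ...]  -> turn units first, then legs in tool units (tool x azimuth = 90+yaw)
from h import *; import sys
def pose():
    s=get_state(); M=R.from_rotvec(s["tool_rot"]).as_matrix(); return s,s["position"],np.degrees(np.arctan2(M[1,0],M[0,0])),M
if __name__=="__main__":
    a=list(map(float,sys.argv[1:])); s,p,phi,M=pose(); f=90+a[0]
    print("t %.1f p %s phi %.1f tilt %.3f grip %.3f F %s j %s"%(s["time"],p.round(4),phi,M[2,2],s["grip_width"],s["ft_force"].round(1),s["joint_positions"].round(2)))
    print("turn units %.2f"%((((phi-f)+180)%360-180)/5)); c,n=np.cos(np.radians(f)),np.sin(np.radians(f))
    for i in range(1,len(a),3):
        q=np.array(a[i:i+3]); d=q-p; v=np.array([d[0]*c+d[1]*n,d[0]*n-d[1]*c,-d[2]])/.04
        print("leg",v.round(2),"min rows",int(np.ceil(max(abs(v).max(),np.linalg.norm(v)*.04/.0625)))); p=q
E
python3 go.py -12.1 .42 -.30 .22 .478 .0135 .12
python3 - <<'E'
from m import *
z=np.load("top0.npz"); W=cloud(z["d"],z["K"],z["T"])
s=(W[...,2]>.055)&(W[...,1]>-.21)&(W[...,1]<0)&(W[...,0]>.6)&(W[...,0]<.77)
print(np.percentile(W[s],[0,5,50,95],axis=0).round(3))
E
```

```text
t 0.1 p [ 0.163  -0.6287  0.2216] phi 14.5 tilt -1.000 grip 0.999 F [-0.1 -0.1 -0.5] j [ 1.33  0.32 -0.07  1.45  0.02  1.37 -0.06]
turn units -12.67
leg [9.38 4.56 0.04] min rows 10
leg [ 7.97 -0.23  2.5 ] min rows 8
[[ 0.7   -0.198  0.262]
 [ 0.71  -0.19   0.329]
 [ 0.731 -0.067  0.42 ]
 [ 0.761 -0.039  0.483]]
```

```bash
python3 -m jog '[[[1,0,0,0,-1],[1,0,0,0,-1],[1,0,0,0,-1],[1,0,0,0,-1],[1,0,0,0,-1],[1,0,0,0,-1],[1,0,0,0,-1],[1,0,0,0,-1],[1,0,0,0,-1],[1,0,0,0,-1]]]'
python3 -m jog '[[[1,0,0,0,-1],[1,0,0,0,-1],[1,0,0,0,-0.67],[1,0.9,0.44,0,0],[1,0.9,0.44,0,0],[1,0.9,0.44,0,0],[1,0.9,0.44,0,0],[1,0.9,0.44,0,0],[1,0.9,0.44,0,0],[1,0.9,0.44,0,0]]]'
python3 -m jog '[[[1,0.9,0.44,0,0],[1,0.9,0.44,0,0],[1,0.9,0.44,0,0],[1,0.9,0,0,0],[1,0.9,0,0,0],[1,0.9,0,0,0],[1,0.9,0,0,0],[1,0.9,0,0,0],[1,0.9,0,0,0],[1,0,0,0,0]]]'
python3 go.py -12.1 .478 .0135 .12 .478 .0135 .01
```

```text
time: 1.35
position: [0.163, -0.6289, 0.2219]
tool_rot: [-2.653, -1.681, -0.0]
ft_force: [0.2, -0.6, -0.0]
grip_width: 0.999
time: 2.6
position: [0.337, -0.4073, 0.2222]
tool_rot: [-2.443, -1.974, 0.0]
ft_force: [0.7, 0.1, -0.1]
grip_width: 0.997
time: 3.85
position: [0.4565, -0.0997, 0.2225]
tool_rot: [-2.438, -1.982, -0.0]
ft_force: [-0.3, -0.2, -0.3]
grip_width: 1.002
t 3.9 p [ 0.4565 -0.0997  0.2225] phi 78.2 tilt -1.000 grip 1.002 F [-0.3 -0.2 -0.3] j [ 0.89 -0.06 -0.7   1.86 -0.04  1.32 -0.  ]
turn units 0.06
leg [ 2.88 -0.07  2.56] min rows 3
leg [0.   0.   2.75] min rows 3
```

```bash
python3 -m jog '[[[1,0.96,-0.02,0.85,0.06],[1,0.96,-0.02,0.85,0],[1,0.96,-0.03,0.86,0],[1,0,0,0.8,0],[1,0,0,0.8,0],[1,0,0,0.8,0],[1,0,0,0,0],[1,0,0,0,0]]]' 20
python3 go.py -12.1 .478 .0135 .005
```

```text
time: 4.85
position: [0.4786, 0.0098, 0.0249]
tool_rot: [2.449, 1.967, 0.001]
ft_force: [0.6, -0.7, 0.7]
grip_width: 0.998
t 4.8 p [0.4786 0.0098 0.0249] phi 77.6 tilt -1.000 grip 0.998 F [ 0.6 -0.7  0.7] j [ 0.68  0.25 -0.82  2.05  0.23  0.93 -0.48]
turn units -0.07
leg [ 0.09 -0.03  0.5 ] min rows 1
```

```bash
python3 - <<'E'
from h import *
im,d,K,T=grab("side"); save(cv2.resize(im[150:330,180:420],None,fx=3,fy=3,interpolation=2),"s1.png")
E
```

```text
(no output)
```

View pics/s1.png

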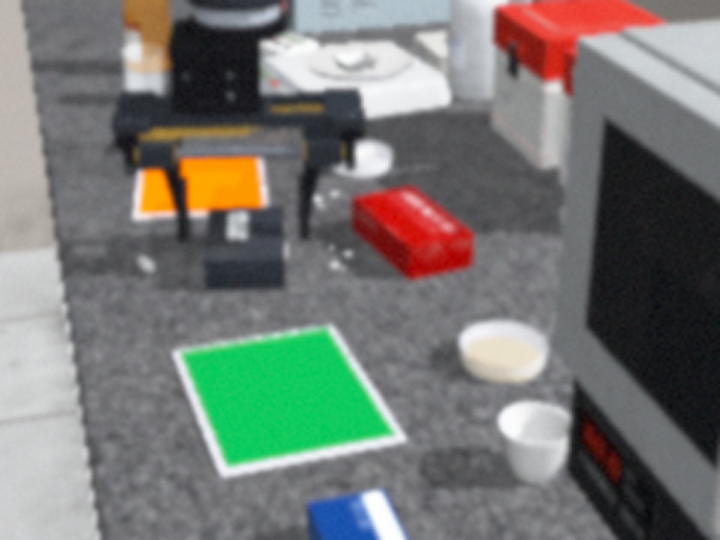

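Fingers straddle the box (crop ~(180,235) and (305,235)), clear of its sides. I'll lower and grip.

```bash
python3 -m jog '[[[1,0.09,0,0.5,0],[1,0,0,0,0],[0.5,0,0,0,0],[0.5,0,0,0,0],[0.5,0,0,0,0],[0.5,0,0,0,0],[0.5,0,0,0,0],[0.5,0,0,0,0]]]' 20
python3 go.py 2.9 .4625 -.185 .12
```

```text
time: 5.9
position: [0.4791, 0.0135, 0.0046]
tool_rot: [2.448, 1.968, 0.0]
ft_force: [-0.2, -1.0, 5.9]
grip_width: 0.726
t 5.9 p [0.4791 0.0135 0.0046] phi 77.6 tilt -1.000 grip 0.726 F [-0.2 -1.   5.9] j [ 0.66  0.29 -0.81  2.07  0.27  0.89 -0.52]
turn units -3.06
leg [-4.94 -0.67 -2.88] min rows 5
```

```bash
python3 -m jog '[[[0.5,0,0,-0.7,0],[0.5,0,0,-0.7,0],[0.5,0,0,0,-1],[0.5,0,0,0,-1],[0.5,0,0,0,-1],[0.5,-0.9,-0.12,0,0],[0.5,-0.9,-0.12,0,0],[0.5,-0.9,-0.12,0,0],[0.5,-0.9,-0.12,0,0],[0.5,-0.9,-0.12,0,0]]]' 30
python3 -m jog '[[[0.5,0,0,0,0],[0.5,0,0,0,0]]]'
python3 go.py 2.9 .4625 -.185 .0092
```

```text
time: 7.15
position: [0.4621, -0.168, 0.0596]
tool_rot: [-2.17, -2.271, 0.0]
ft_force: [-0.0, 0.6, -0.8]
grip_width: 0.719
time: 7.4
position: [0.4625, -0.1663, 0.0596]
tool_rot: [-2.169, -2.27, -0.0]
ft_force: [-0.1, 0.1, -1.2]
grip_width: 0.72
t 7.4 p [ 0.4625 -0.1663  0.0596] phi 92.6 tilt -1.000 grip 0.720 F [-0.1  0.1 -1.2] j [ 1.    0.21 -0.76  2.    0.17  1.    0.2 ]
turn units -0.06
leg [-0.47 -0.02  1.26] min rows 2
```

```bash
python3 -m jog '[[[0.5,-0.47,-0.02,0.4,-0.06],[0.5,0,0,0.5,0],[0.5,0,0,0.2,0],[0.5,0,0,0.15,0],[0.5,0,0,0,0],[0.5,0,0,0,0]]]'
python3 -m jog '[[[0.9,0,0,0,0],[1,0,0,0,0],[1,0,0,0,0],[1,0,0,-0.8,0],[1,0,0,-0.8,0],[1,0,0,-0.8,0]]]'
python3 go.py 9.2 .6 -.12 .16 .6125 .0027 .12
```

```text
time: 8.15
position: [0.4634, -0.1859, 0.0107]
tool_rot: [2.163, 2.277, 0.0]
ft_force: [0.7, 0.0, 0.1]
grip_width: 0.718
time: 8.9
position: [0.4628, -0.1859, 0.1072]
tool_rot: [2.164, 2.277, -0.0]
ft_force: [-0.2, 0.0, 1.1]
grip_width: 1.0
t 8.9 p [ 0.4628 -0.1859  0.1072] phi 92.9 tilt -1.000 grip 1.000 F [-0.2  0.   1.1] j [ 1.05  0.15 -0.76  1.94  0.12  1.1   0.28]
turn units -1.26
leg [ 1.08  3.65 -1.32] min rows 4
leg [2.98 0.8  1.  ] min rows 3
```

```bash
python3 -m jog '[[[1,0.36,0.91,-0.15,-1],[1,0.36,0.91,-0.1,-0.26],[1,0.36,0.91,0,0],[1,0.36,0.91,0,0],[1,0.9,0.2,0,0],[1,0.9,0.2,0,0],[1,0.9,0.2,0,0],[1,0,0,0,0],[1,0,0,0,0]]]'
cat > box.py <<'E'
# box.py cam u0 v0 u1 v1 h [colour]: rect of the top face at height h, from depth slice
from m import *; import sys
n=sys.argv[1]; a,b,c,e=map(int,sys.argv[2:6]); h=float(sys.argv[6]); im,d,K,T=grab(n); W=cloud(d,K,T)[b:e,a:c]
m=np.abs(W[...,2]-h)<.007
if len(sys.argv)>7: m&=masks(im)[sys.argv[7]][b:e,a:c]
L=cv2.connectedComponentsWithStats(m.astype(np.uint8)); m=L[1]==1+np.argmax(L[2][1:,4])
v,u=np.nonzero(m); P=ray(K,T,np.c_[u+a,v+b],h); print(n,*rect(P),P[:,:2].mean(0).round(4),"z med %.4f"%np.median(W[m][:,2]),m.sum())
save(im,sys.argv[8] if len(sys.argv)>8 else "last_%s.png"%n)
E
python3 box.py top 325 215 395 280 .032; python3 box.py side 225 240 325 315 .032
python3 go.py 9.2 .6135 .0027 .07
```

```text
time: 10.02
position: [0.6063, -0.0009, 0.116]
tool_rot: [2.036, 2.392, -0.001]
ft_force: [0.1, -0.3, -0.2]
grip_width: 1.0
top [ 480.1 -228.5] [ 8.4 29.9] -87.3 [ 0.4809 -0.2301] z med 0.0308 30
side [ 461.5 -195. ] [ 64.3 108.1] 3.7 [ 0.4612 -0.1974] z med 0.0314 957
t 10.1 p [ 0.6063 -0.0019  0.1159] phi 99.1 tilt -1.000 grip 0.999 F [-0.4 -0.8  0.3] j [ 0.62  0.42 -0.82  1.67  0.33  1.19 -0.12]
turn units -0.03
leg [0.09 0.2  1.15] min rows 2
```

```bash
python3 -m jog '[[[1,0.1,0.2,0.7,-0.03],[1,0,0,0.7,0],[1,0,0,0.7,0],[1,0,0,0.65,0],[1,0,0,0,0],[0.4,0,0,0,0],[0.4,0,0,0,0],[0.4,0,0,0,0],[0.4,0,0,0,0],[0.4,0,0,0,0]]]' 30
python3 -m jog '[[[0.4,0,0,0,0],[0.4,0,0,-0.9,0],[0.4,0,0,-0.9,0],[0.4,0,0,-0.4,0]]]'
python3 go.py 3 .60 -.08 .09 .4632 -.185 .08 .4632 -.185 .0395
```

```text
time: 11.38
position: [0.6143, 0.0052, 0.0069]
tool_rot: [2.032, 2.394, 0.001]
ft_force: [0.4, -0.5, 5.1]
grip_width: 0.662
time: 11.88
position: [0.614, 0.0054, 0.0954]
tool_rot: [2.032, 2.394, 0.001]
ft_force: [0.2, -0.3, -0.8]
grip_width: 0.667
t 11.9 p [0.614  0.0054 0.0954] phi 99.4 tilt -1.000 grip 0.667 F [ 0.2 -0.3 -0.8] j [ 0.59  0.46 -0.81  1.67  0.35  1.16 -0.15]
turn units 1.27
leg [-2.11 -0.46  0.14] min rows 3
leg [-2.44 -3.55  0.25] min rows 4
leg [0.   0.   1.01] min rows 2
```

```bash
python3 -m jog '[[[0.4,-0.7,-0.15,0,1],[0.4,-0.7,-0.15,0,0.27],[0.4,-0.7,-0.15,0,0],[0.4,-0.6,-0.89,0,0],[0.4,-0.6,-0.89,0,0],[0.4,-0.6,-0.89,0,0],[0.4,-0.6,-0.89,0,0],[0.4,0,0,0,0],[0.4,0,0,0,0],[0.4,0,0,0,0]]]'
python3 go.py 3 .4634 -.1825 .0393
```

```text
time: 13.12
position: [0.4672, -0.1825, 0.0939]
tool_rot: [-2.161, -2.279, -0.001]
ft_force: [-0.1, 0.4, -1.4]
grip_width: 0.666
t 13.1 p [ 0.4672 -0.1825  0.0939] phi 93.1 tilt -1.000 grip 0.666 F [-0.1  0.4 -1.4] j [ 1.05  0.18 -0.78  1.94  0.15  1.07  0.26]
turn units 0.01
leg [ 0.   -0.09  1.36] min rows 2
```

```bash
python3 -m jog '[[[0.4,0,-0.09,0.5,0],[0.4,0,0,0.5,0],[0.4,0,0,0.2,0],[0.4,0,0,0.15,0],[0.4,0,0,0,0],[0.4,0,0,0,0]]]'
python3 -m jog '[[[0.8,0,0,0,0],[1,0,0,0,0],[1,0,0,0,0],[1,0,0,-0.8,0],[1,0,0,-0.8,0],[1,0,0,-0.8,0]]]'
python3 go.py 0 .42 -.31 .14 .4645 -.36 .1
```

```text
time: 13.88
position: [0.4635, -0.1836, 0.0407]
tool_rot: [2.162, 2.278, 0.0]
ft_force: [0.0, -0.1, -0.7]
grip_width: 0.661
time: 14.62
position: [0.4629, -0.1834, 0.1372]
tool_rot: [2.162, 2.279, -0.0]
ft_force: [0.6, -0.6, 0.5]
grip_width: 0.994
t 14.6 p [ 0.4629 -0.1834  0.1372] phi 93.0 tilt -1.000 grip 0.994 F [ 0.6 -0.6  0.5] j [ 1.08  0.12 -0.79  1.91  0.09  1.15  0.31]
turn units 0.60
leg [-3.16 -1.07 -0.07] min rows 4
leg [-1.25  1.11  1.  ] min rows 2
```

```bash
python3 -m jog '[[[1,-0.8,-0.27,0,0.2],[1,-0.8,-0.27,0,0.2],[1,-0.8,-0.27,0,0],[1,-0.8,-0.27,0,0],[1,-0.7,0.55,0.5,0],[1,-0.55,0.56,0.5,0],[1,0,0,0,0],[1,0,0,0,0]]]'
python3 box.py side 225 230 325 315 .062 red; python3 box.py top 325 205 395 280 .062 red
python3 go.py 1 .4655 -.36 .005
```

```text
time: 15.62
position: [0.4689, -0.3612, 0.0962]
tool_rot: [-2.201, -2.241, -0.0]
ft_force: [-0.2, 0.8, 0.2]
grip_width: 0.994
side [ 474.4 -228.2] [38.7 50. ] -5.2 [ 0.4738 -0.2315] z med 0.0614 203
top [ 461.3 -186. ] [ 58.4 102.4] 3.0 [ 0.4592 -0.1862] z med 0.0618 609
t 15.7 p [ 0.469  -0.3615  0.097 ] phi 91.0 tilt -1.000 grip 0.999 F [-0.4 -0.3  0.2] j [ 1.16  0.36 -0.65  1.73  0.24  1.13  0.45]
turn units 0.01
leg [ 0.04 -0.09  2.3 ] min rows 3
```

View pics/last_side.png

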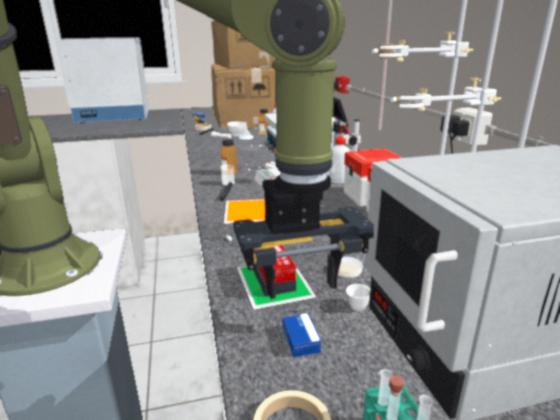

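The red carton sits square on the stack at around (278,268). Its top measures (461, -186) mm at yaw 3°, against (462, -185) mm for the mat. The gripper hovers in line with the blue carton at (302,335) and clear of the oven.

```bash
python3 -m jog '[[[1,0.04,-0.09,0.7,0],[1,0,0,0.7,0],[1,0,0,0.6,0],[1,0,0,0.3,0],[1,0,0,0,0],[0.3,0,0,0,0],[0.3,0,0,0,0],[0.3,0,0,0,0],[0.3,0,0,0,0],[0.3,0,0,0,0]]]' 20
python3 -m jog '[[[0.3,0,0,0,0],[0.3,0,0,0,0],[0.3,0,0,-0.9,0],[0.3,0,0,-0.9,0],[0.3,0,0,-0.9,0],[0.3,0,0,0,0]]]'
python3 go.py 3 .4634 -.184 .11 
```

```text
time: 16.98
position: [0.4655, -0.3605, 0.0043]
tool_rot: [2.202, 2.24, 0.0]
ft_force: [0.2, -0.2, -0.1]
grip_width: 0.517
time: 17.73
position: [0.4672, -0.3616, 0.1153]
tool_rot: [2.198, 2.236, -0.0]
ft_force: [-0.6, 0.0, -1.0]
grip_width: 0.516
t 17.7 p [ 0.4672 -0.3616  0.1153] phi 91.0 tilt -1.000 grip 0.516 F [-0.6  0.  -1. ] j [ 1.17  0.34 -0.66  1.72  0.23  1.15  0.46]
turn units -0.40
leg [4.44 0.14 0.13] min rows 5
```

```bash
python3 -m jog '[[[0.3,0.88,0.03,0,-0.4],[0.3,0.88,0.03,0,0],[0.3,0.88,0.03,0,0],[0.3,0.88,0.03,0,0],[0.3,0.87,0.02,0,0],[0.3,0,0,0,0],[0.3,0,0,0,0],[0.3,0,0,0,0]]]'
python3 go.py 3 .4634 -.1863 .067
```

```text
time: 18.73
position: [0.4627, -0.186, 0.1117]
tool_rot: [-2.165, -2.276, 0.0]
ft_force: [-0.3, -0.7, 1.1]
grip_width: 0.515
t 18.7 p [ 0.4627 -0.186   0.1117] phi 92.9 tilt -1.000 grip 0.515 F [-0.3 -0.7  1.1] j [ 1.07  0.15 -0.79  1.93  0.12  1.11  0.28]
turn units -0.02
leg [-0.01  0.02  1.12] min rows 2
```

```bash
python3 -m jog '[[[0.3,0,0.02,0.5,0],[0.3,0,0,0.35,0],[0.3,0,0,0.15,0],[0.3,0,0,0.12,0],[0.3,0,0,0,0],[0.3,0,0,0,0]]]'
python3 -m jog '[[[0.7,0,0,0,0],[1,0,0,0,0],[1,0,0,0,0],[1,0,0,-0.8,0],[1,0,0,-0.8,0],[1,0,0,0,0]]]'
python3 go.py -45 .55 -.14 .12 .62 -.1822 .1 .62 -.1822 .004
```

```text
time: 19.48
position: [0.4641, -0.1848, 0.0677]
tool_rot: [2.162, 2.278, 0.0]
ft_force: [0.3, -0.3, -0.4]
grip_width: 0.514
time: 20.23
position: [0.4657, -0.1854, 0.1338]
tool_rot: [2.159, 2.275, 0.001]
ft_force: [0.5, -0.5, -0.7]
grip_width: 0.989
t 20.2 p [ 0.4657 -0.1854  0.1338] phi 93.0 tilt -1.000 grip 0.989 F [ 0.5 -0.5 -0.7] j [ 1.08  0.12 -0.8   1.91  0.1   1.14  0.3 ]
turn units 9.60
leg [2.29 0.69 0.34] min rows 3
leg [0.49 1.98 0.5 ] min rows 2
leg [0.  0.  2.4] min rows 3
```

```bash
python3 -m jog '[[[1,0,0,0,0.96],[1,0,0,0,0.96],[1,0,0,0,0.96],[1,0,0,0,0.96],[1,0,0,0,0.96],[1,0,0,0,0.96],[1,0,0,0,0.96],[1,0,0,0,0.96],[1,0,0,0,0.96],[1,0,0,0,0.96]]]'
python3 -m jog '[[[1,0.77,0.23,0.1,0],[1,0.77,0.23,0.1,0],[1,0.77,0.23,0.1,0],[1,0.16,0.66,0,0],[1,0.16,0.66,0,0],[1,0.16,0.66,0,0],[1,0,0,0,0],[1,0,0,0,0]]]'
python3 box.py top 325 200 395 280 .086; python3 box.py side 225 220 325 315 .086 blue
python3 go.py -45 .62 -.1822 .06 .62 -.1822 .004
```

```text
time: 21.48
position: [0.4631, -0.1845, 0.1302]
tool_rot: [-2.903, -1.198, 0.002]
ft_force: [-0.2, 0.7, -0.7]
grip_width: 1.001
time: 22.48
position: [0.6173, -0.1804, 0.1183]
tool_rot: [-2.9, -1.202, 0.002]
ft_force: [-0.1, 0.1, 0.5]
grip_width: 0.998
top [ 461.3 -173.5] [43.6 47. ] -86.3 [ 0.4627 -0.1679] z med 0.0851 205
side [ 457.1 -196.8] [44.2 79.3] 9.3 [ 0.4551 -0.2011] z med 0.0855 337
t 22.6 p [ 0.6174 -0.1806  0.119 ] phi 45.0 tilt -1.000 grip 0.999 F [ 0.8  0.1 -0.4] j [ 0.79  0.47 -0.71  1.57  0.32  1.22 -0.76]
turn units 0.01
leg [0.02 0.08 1.47] min rows 2
leg [0.  0.  1.4] min rows 2
```

View pics/last_side.png

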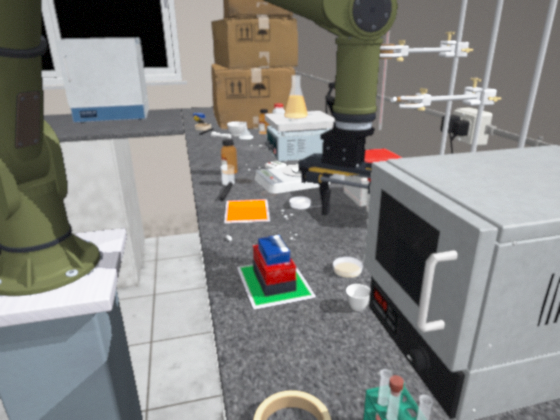

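The three boxes stand square on the green mat (275,268). The gripper is above the agar dish (347,267), clear of the clamps and the crucible.

```bash
python3 -m jog '[[[1,0.02,0.08,0.8,0],[1,0,0,0.8,0],[1,0,0,0.8,0],[1,0,0,0.47,0],[1,0,0,0,0],[0.4,0,0,0,0],[0.4,0,0,0,0],[0.4,0,0,0,0],[0.4,0,0,0,0],[0.4,0,0,0,0]]]' 10
python3 -m jog '[[[0.4,0,0,0,0],[0.4,0,0,0,0],[0.4,0,0,-0.9,0],[0.4,0,0,-0.9,0],[0.4,0,0,-0.6,0],[0.4,0,0,0,0]]]'
python3 go.py -15 .55 -.03 .1 .471 .18 .07
```

```text
time: 23.82
position: [0.6215, -0.1833, 0.0052]
tool_rot: [2.902, 1.202, 0.001]
ft_force: [-1.6, -0.9, 3.3]
grip_width: 0.687
time: 24.58
position: [0.6223, -0.1832, 0.1021]
tool_rot: [2.9, 1.201, 0.004]
ft_force: [0.1, -0.4, -0.1]
grip_width: 0.683
t 24.6 p [ 0.6223 -0.1832  0.1021] phi 45.0 tilt -1.000 grip 0.683 F [ 0.1 -0.4 -0.1] j [ 0.78  0.49 -0.7   1.58  0.33  1.19 -0.77]
turn units -6.00
leg [ 3.23 -2.74  0.05] min rows 4
leg [ 4.56 -3.27  0.75] min rows 5
```

```bash
python3 -m jog '[[[0.4,0,0,0,-1],[0.4,0,0,0,-1],[0.4,0,0,0,-1],[0.4,0,0,0,-1],[0.4,0,0,0,-1],[0.4,0,0,0,-1],[0.4,0.8,-0.68,0,0],[0.4,0.8,-0.68,0,0],[0.4,0.8,-0.68,0,0],[0.4,0.8,-0.68,0,0]]]'
python3 -m jog '[[[0.4,0.75,-0.54,0.1,0],[0.4,0.75,-0.54,0.1,0],[0.4,0.75,-0.54,0.1,0],[0.4,0.75,-0.54,0.1,0],[0.4,0.75,-0.54,0.1,0],[0.4,0.75,-0.54,0.1,0],[0.4,0,0,0,0],[0.4,0,0,0,0],[0.4,0,0,0,0]]]'
python3 go.py -15 .471 .181 .0095
```

```text
time: 25.82
position: [0.5473, -0.0301, 0.0986]
tool_rot: [-2.491, -1.911, 0.002]
ft_force: [0.3, 1.3, 0.5]
grip_width: 0.68
time: 26.95
position: [0.4708, 0.1748, 0.076]
tool_rot: [-2.494, -1.91, 0.001]
ft_force: [-0.2, -0.7, -0.4]
grip_width: 0.687
t 26.9 p [0.4708 0.1748 0.076 ] phi 74.9 tilt -1.000 grip 0.687 F [-0.2 -0.7 -0.4] j [ 0.51  0.28 -1.02  1.95  0.27  1.06 -0.89]
turn units -0.03
leg [ 0.15 -0.04  1.66] min rows 2
```

```bash
python3 -m jog '[[[0.4,0.15,-0.04,0.7,0],[0.4,0,0,0.6,0],[0.4,0,0,0.2,0],[0.4,0,0,0.16,0],[0.4,0,0,0,0],[0.4,0,0,0,0]]]'
python3 -m jog '[[[0.8,0,0,0,0],[1,0,0,0,0],[1,0,0,0,0],[1,0,0,-0.8,0],[1,0,0,-0.8,0],[1,0,0,-0.5,0],[1,0,0,0,0]]]'
python3 go.py -15 .6245 .1813 .1 .6245 .1813 .004
```

```text
time: 27.7
position: [0.4712, 0.1825, 0.0108]
tool_rot: [2.492, 1.912, 0.002]
ft_force: [-1.3, 0.3, -0.6]
grip_width: 0.682
time: 28.58
position: [0.4716, 0.1825, 0.0952]
tool_rot: [2.491, 1.911, 0.003]
ft_force: [0.0, -0.2, -0.3]
grip_width: 0.997
t 28.6 p [0.4716 0.1825 0.0952] phi 75.0 tilt -1.000 grip 0.997 F [ 0.  -0.2 -0.3] j [ 0.52  0.25 -1.04  1.93  0.25  1.09 -0.88]
turn units -0.01
leg [ 0.96  3.7  -0.12] min rows 4
leg [0.  0.  2.4] min rows 3
```

```bash
python3 -m jog '[[[1,0.24,0.92,0,0],[1,0.24,0.92,0,0],[1,0.24,0.92,0,0],[1,0.24,0.94,0,0],[1,0,0,0,0],[1,0,0,0,0]]]'
python3 - <<'E'
from m import *
for n,(a,b,c,e) in dict(top=(195,195,270,265),side=(215,185,285,228)).items():
    im,d,K,T=grab(n); W=cloud(d,K,T)[b:e,a:c]; m=abs(W[...,2]-.020)<.007
    L=cv2.connectedComponentsWithStats(m.astype(np.uint8)); m=L[1]==1+np.argmax(L[2][1:,4])
    v,u=np.nonzero(m); P=ray(K,T,np.c_[u+a,v+b],.02); (x,y),r=cv2.minEnclosingCircle((P[:,:2]*1000).astype(np.float32))
    print(n,"dish",x,y,r,rect(P),m.sum(),"z",np.median(W[m][:,2]))
    o=masks(im)["orange"][b:e,a:c]; v,u=np.nonzero(o); print(n,"mat",rect(ray(K,T,np.c_[u+a,v+b],.004))); save(im,n+"3.png")
E
python3 go.py -15 .6245 .1813 .004
```

```text
time: 29.32
position: [0.6219, 0.1815, 0.0925]
tool_rot: [-2.49, -1.912, 0.004]
ft_force: [-0.7, -0.1, 0.2]
grip_width: 1.001
top dish 469.6557922363281 182.5882568359375 31.290048599243164 (array([470. , 182.2]), array([57.4, 61. ]), -82.2) 334 z 0.019401553447549458
top mat (array([470.1, 181. ]), array([107.6, 137.2]), -9.7)
side dish 467.96240234375 173.7135009765625 37.705535888671875 (array([469.7, 174.3]), array([58.4, 73.3]), -10.8) 193 z 0.01986495765576407
side mat (array([470. , 180.8]), array([105.2, 134.9]), -9.3)
t 29.4 p [0.622  0.1815 0.0934] phi 75.1 tilt -1.000 grip 1.000 F [-0.1  0.1  0.8] j [ 0.34  0.57 -0.9   1.58  0.47  1.22 -0.9 ]
turn units 0.01
leg [0.01 0.06 2.24] min rows 3
```

```bash
python3 - <<'E'
import cv2
i=cv2.imread("pics/top3.png"); j=cv2.imread("pics/side3.png")
cv2.imwrite("pics/c3.png",cv2.hconcat([cv2.resize(i[150:290,120:260],(400,400)),cv2.resize(j[170:300,200:330],(400,400))]))
E
```

```text
(no output)
```

View pics/c3.png

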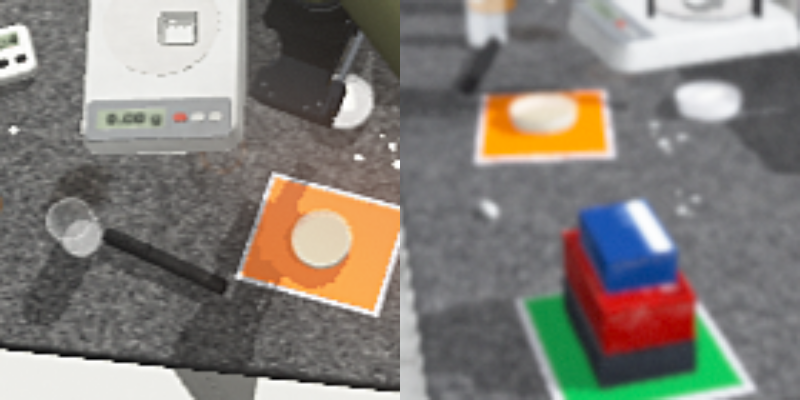

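The agar dish is centred on the orange mat to about 1 mm. The stack is square, and the beaker and marker have not moved. Next is the clear dish.

```bash
python3 -m jog '[[[1,0.01,0.06,0.8,0],[1,0,0,0.7,0],[1,0,0,0.4,0],[1,0,0,0.33,0],[1,0,0,0,0],[0.4,0,0,0,0],[0.4,0,0,0,0],[0.4,0,0,0,0],[0.4,0,0,0,0],[0.4,0,0,0,0]]]' 10
python3 -m jog '[[[0.4,0,0,0,0],[0.4,0,0,0,0],[0.4,0,0,-0.9,0],[0.4,0,0,-0.9,0],[0.4,0,0,-0.2,0],[0.4,0,0,0,0]]]'
python3 go.py -15 .4715 .1827 .08
```

```text
time: 30.68
position: [0.6262, 0.1809, 0.0053]
tool_rot: [2.492, 1.912, 0.001]
ft_force: [-0.7, -0.3, 2.3]
grip_width: 0.686
time: 31.42
position: [0.6258, 0.1807, 0.0845]
tool_rot: [2.492, 1.912, -0.0]
ft_force: [0.0, -0.1, 0.0]
grip_width: 0.681
t 31.4 p [0.6258 0.1807 0.0845] phi 75.0 tilt -1.000 grip 0.681 F [ 0.  -0.1  0. ] j [ 0.33  0.58 -0.89  1.58  0.48  1.21 -0.91]
turn units -0.00
leg [-0.95 -3.74  0.11] min rows 4
```

```bash
python3 -m jog '[[[0.4,-0.2,-0.75,0,0],[0.4,-0.19,-0.75,0,0],[0.4,-0.19,-0.75,0,0],[0.4,-0.19,-0.75,0,0],[0.4,-0.18,-0.74,0,0],[0.4,0,0,0,0],[0.4,0,0,0,0],[0.4,0,0,0,0]]]'
python3 go.py -15 .4715 .1825 .0258
```

```text
time: 32.42
position: [0.4722, 0.1828, 0.0846]
tool_rot: [-2.493, -1.911, -0.0]
ft_force: [-0.4, 0.2, 0.0]
grip_width: 0.682
t 32.4 p [0.4722 0.1828 0.0846] phi 74.9 tilt -1.000 grip 0.682 F [-0.4  0.2  0. ] j [ 0.52  0.28 -1.05  1.94  0.28  1.08 -0.9 ]
turn units -0.01
leg [-0.01 -0.02  1.47] min rows 2
```

```bash
python3 -m jog '[[[0.4,0,-0.02,0.6,0],[0.4,0,0,0.5,0],[0.4,0,0,0.2,0],[0.4,0,0,0.15,0],[0.4,0,0,0,0],[0.4,0,0,0,0]]]'
python3 -m jog '[[[0.8,0,0,0,0],[1,0,0,0,0],[1,0,0,0,0],[1,0,0,-0.8,0],[1,0,0,-0.8,0],[1,0,0,-0.8,0],[1,0,0,-0.8,0],[1,0,0,-0.6,0],[1,0,0,0,0]]]'
python3 go.py -15 .56 -0.02 .25
```

```text
time: 33.17
position: [0.4712, 0.1833, 0.0274]
tool_rot: [2.492, 1.912, 0.001]
ft_force: [-0.0, 0.1, 0.1]
grip_width: 0.683
time: 34.3
position: [0.472, 0.1836, 0.1806]
tool_rot: [2.491, 1.91, 0.005]
ft_force: [-0.1, -0.1, -0.4]
grip_width: 0.997
t 34.3 p [0.472  0.1836 0.1806] phi 75.0 tilt -1.000 grip 0.997 F [-0.1 -0.1 -0.4] j [ 0.62  0.14 -1.11  1.83  0.14  1.25 -0.79]
turn units -0.00
leg [-4.35  3.44 -1.74] min rows 5
```

```bash
python3 -m jog '[[[1,-0.87,0.69,0,0],[1,-0.87,0.69,0,0],[1,-0.87,0.69,0,0],[1,-0.87,0.69,0,0],[1,-0.87,0.69,0,0],[1,0,0,0,0],[1,0,0,0,0]]]'
python3 - <<'E'
from m import *
im,d,K,T=grab("top"); ims,*_=grab("side"); Wf=cloud(d,K,T)
def seg(a,b,c,e,h,k="all"):
    W=Wf[b:e,a:c]; m=(abs(W[...,2]-h)<.007)&masks(im)[k][b:e,a:c]
    L=cv2.connectedComponentsWithStats(m.astype(np.uint8)); m=L[1]==1+np.argmax(L[2][1:,4]); v,u=np.nonzero(m)
    print(h,rect(ray(K,T,np.c_[u+a,v+b],h)),"z %.4f"%np.median(W[m][:,2]),m.sum())
seg(195,190,270,265,.036); seg(325,195,395,280,.086); seg(325,205,395,280,.062,"red"); seg(325,215,395,285,.004,"green")
cv2.imwrite("pics/f.png",cv2.cvtColor(cv2.hconcat([cv2.resize(im[140:300,110:430],(800,400))[:, :]]),cv2.COLOR_RGB2BGR)); save(cv2.resize(ims[170:350,200:400],(660,594)),"fs.png")
E
```

```text
time: 35.17
position: [0.5582, -0.0197, 0.1778]
tool_rot: [-2.49, -1.912, 0.001]
ft_force: [-0.4, 1.0, -0.7]
grip_width: 0.995
0.036 (array([470.1, 183.6]), array([56.8, 60.7]), -82.2) z 0.0353 345
0.086 (array([ 462.1, -199. ]), array([40.9, 47.9]), -87.3) z 0.0859 224
0.062 (array([ 461.7, -216.5]), array([41. , 56.9]), -87.5) z 0.0614 107
0.004 (array([ 465.4, -239.4]), array([ 25.4, 106.5]), -87.5) z 0.0037 129
```

View pics/f.png

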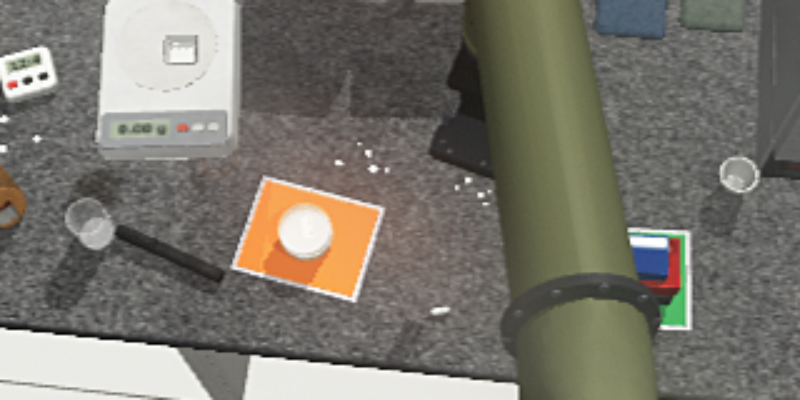

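View pics/fs.png

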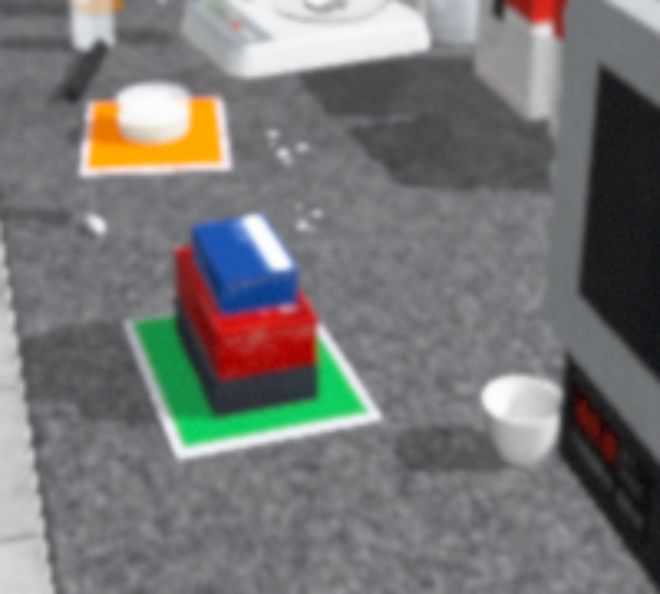

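Both dishes are stacked. Clear centre is (470.1, 183.6) mm and agar was (469.8, 182.4) mm. The arm hides part of the carton stack, so I'll move it aside and measure that stack.

```bash
python3 -m jog '[[[1,0.9,0,0,0],[1,0.9,0,0,0],[1,0.9,0,0,0],[1,0.9,0,0,0],[1,0.9,0,0,0],[1,0,0,0,0],[1,0,0,0,0]]]'
python3 - <<'E'
from m import *
im,d,K,T=grab("top"); Wf=cloud(d,K,T); M=masks(im)
def seg(a,b,c,e,h,k="all"):
    W=Wf[b:e,a:c]; m=(abs(W[...,2]-h)<.007)&M[k][b:e,a:c]
    L=cv2.connectedComponentsWithStats(m.astype(np.uint8)); m=L[1]==1+np.argmax(L[2][1:,4]); v,u=np.nonzero(m)
    print(h,k,rect(ray(K,T,np.c_[u+a,v+b],h)),"z %.4f"%np.median(W[m][:,2]),m.sum())
seg(325,195,395,280,.086); seg(325,205,395,280,.062,"red"); seg(325,215,395,285,.004,"green")
seg(393,198,418,222,.035)
save(cv2.resize(im[150:300,280:440],(640,600)),"g.png"); print(get_state()["position"],get_state()["ft_force"])
E
```

```text
time: 36.15
position: [0.6051, 0.1534, 0.1788]
tool_rot: [2.491, 1.914, -0.001]
ft_force: [-0.9, -1.2, 0.1]
grip_width: 1.0
0.086 all (array([ 462.3, -186.7]), array([46.1, 65.8]), 2.2) z 0.0855 318
0.062 red (array([ 466.1, -231.3]), array([11. , 49.6]), -87.5) z 0.0610 70
0.004 green (array([ 489.1, -250.7]), array([17. , 64.8]), -72.1) z 0.0042 28
0.035 all (array([ 589.3, -304.7]), array([40.3, 41.2]), 6.2) z 0.0332 60
[0.60537193 0.15244398 0.17879729] [-0.08873528 -1.02617346  0.68685856]
```

View pics/g.png

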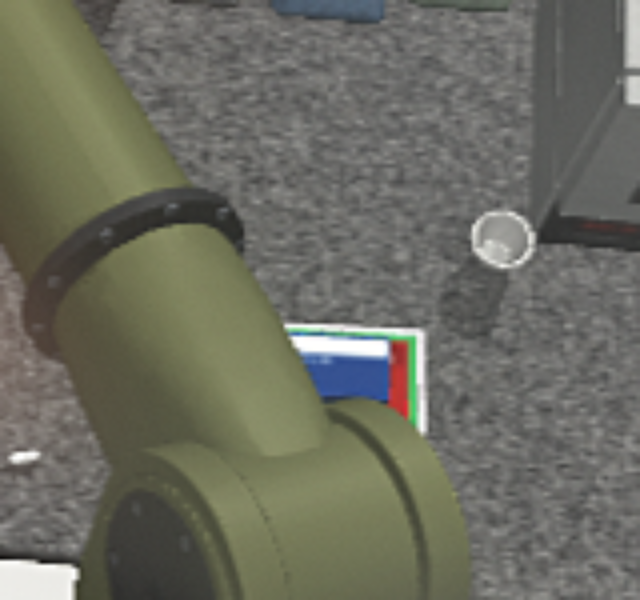

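```bash
python3 -c "
from h import *
print(job.close_job())"
```

```text
the job is handed in; nothing more can be done
None
```

I stacked the black slide box, red carton and blue carton on the green mat, and the agar dish with the clear dish on top on the orange mat. The job was handed in at about 36 s, with the gripper open and touching nothing.

| Item | Measured centre (mm) | Should match | Long-side angle |
|---|---|---|---|
| Red carton | (461, -186) | green mat (462.5, -185) | 3.0° (mat about 2.8°) |
| Blue carton | (462, -186) | same | 2.2° |
| Agar dish | (470, 182) | orange mat (470, 181) | – |
| Clear dish | (470, 183.6) | agar dish | – |

- **Heights:** the tops measured 62 mm (red), 86 mm (blue), 19–20 mm (agar) and 35 mm (clear), all within about 1 mm of what the stacks should give.
- **Black box:** its position is only inferred. The top camera was blocked by the arm, and the side view gave about (461.5, -195) mm. Allowing for that camera's roughly 10 mm error in y, that is about -185.
- **Last look:** the arm partly hid the stack in the final top view, so the blue carton's length read 66 mm instead of 70 mm and red could not be re-measured. The side view just before showed all three boxes square.
- **Bystanders:** the crucible, marker and beaker looked unmoved. The crucible's depth-based position came out about 5–7 mm different between two noisy readings, but it sits at the same pixel (405, 210) as at the start.

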